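# Top up the empty blank docks

### The job

Two of the four milling-blank docks on the desk are empty. Slide one of the two spare blanks, flat along the desk, into each empty dock until it rests against that dock's sprung buffer plate; the plates are set at different depths, so feel for the contact and press gently, for the blanks are brittle. Leave the blanks already in docks and everything else on the desk where they are.

Things in the scene. Friction and masses are not known exactly. Their poses are not given: they have to be found in the camera images.
- dock_a: blank dock: black U fixed to the desk, open to the robot, floor is the desk. Origin: middle of the mouth at desk level; x into the dock. Rails 26 mm high, inner faces y = +-51.5 mm, 123 mm wide overall, first 25 mm flared. Across it a buffer plate (top 24 mm, knob behind to 36 mm), its face 90 to 118 mm in (varies, not reported): yields 3 mm to a 0.5 N spring, then solid
- dock_b: blank dock: black U fixed to the desk, open to the robot, floor is the desk. Origin: middle of the mouth at desk level; x into the dock. Rails 26 mm high, inner faces y = +-51.5 mm, 123 mm wide overall, first 25 mm flared. Across it a buffer plate (top 24 mm, knob behind to 36 mm), its face 90 to 118 mm in (varies, not reported): yields 3 mm to a 0.5 N spring, then solid
- dock_c: blank dock: black U fixed to the desk, open to the robot, floor is the desk. Origin: middle of the mouth at desk level; x into the dock. Rails 26 mm high, inner faces y = +-51.5 mm, 123 mm wide overall, first 25 mm flared. Across it a buffer plate (top 24 mm, knob behind to 36 mm), its face 90 to 118 mm in (varies, not reported): yields 3 mm to a 0.5 N spring, then solid
- dock_d: blank dock: black U fixed to the desk, open to the robot, floor is the desk. Origin: middle of the mouth at desk level; x into the dock. Rails 26 mm high, inner faces y = +-51.5 mm, 123 mm wide overall, first 25 mm flared. Across it a buffer plate (top 24 mm, knob behind to 36 mm), its face 90 to 118 mm in (varies, not reported): yields 3 mm to a 0.5 N spring, then solid
- blank_1: milling blank: ivory disc 98 mm in diameter (radius 49 mm), 18 mm thick, 0.25 to 0.42 kg, lying flat; too wide to grip across. Origin: centre of its underside, z is its axis. All four are alike; any may be a spare on the open desk in front of the docks or already home in a dock
- blank_2: milling blank: ivory disc 98 mm in diameter (radius 49 mm), 18 mm thick, 0.25 to 0.42 kg, lying flat; too wide to grip across. Origin: centre of its underside, z is its axis. All four are alike; any may be a spare on the open desk in front of the docks or already home in a dock
- blank_3: milling blank: ivory disc 98 mm in diameter (radius 49 mm), 18 mm thick, 0.25 to 0.42 kg, lying flat; too wide to grip across. Origin: centre of its underside, z is its axis. All four are alike; any may be a spare on the open desk in front of the docks or already home in a dock
- blank_4: milling blank: ivory disc 98 mm in diameter (radius 49 mm), 18 mm thick, 0.25 to 0.42 kg, lying flat; too wide to grip across. Origin: centre of its underside, z is its axis. All four are alike; any may be a spare on the open desk in front of the docks or already home in a dock
- cast_1: plaster dental cast, 62 x 60 mm, 34 mm high, standing between the two middle docks; origin centre of underside; to be left alone
- cast_2: plaster dental cast, same size, right of the docks; to be left alone
- mug: white mug, 76 mm wide, 85 mm high, left of the docks; origin centre of underside; to be left alone
- driver: screwdriver, about 200 mm long, lying on the right, pointing away from the robot; to be left alone
- bottle: white bottle, 60 mm wide, 150 mm high, behind the docks; to be left alone
- mouse: black computer mouse, 100 x 60 mm, 28 mm high, left of the spares; to be left alone
There are look-alikes about, which are no part of the job. Leave any blue look-alike of the blank_2 alone.

How it is judged:
By the outcome, as a careful person would: the job done as asked, in the order asked, and still so for the second after the job is handed in, with the robot touching nothing.
It also fails if it takes over 67 s, if anything falls off the work surface, if the arm or the gripper's body presses on something with over 40 N, if the wrist force passes 120 N, or if a joint passes its speed limit or range.

### The arm

A 6-joint arm with a two-finger parallel gripper is mounted at the origin on the work surface. World frame = base frame: x ahead of the robot, y to its left, z up, the work surface at z = 0. Lengths are in mm, angles in rad, forces in N, time in s.
With the tool pointing down it reaches from about 250 to 725 mm from the base axis. Payload 4 kg.
Tool frame: the origin (TCP) lies where the fingers leave the gripper's body, on its centre line; the fingertips stand 73 mm ahead of it and the grasp point (between the pads) lies 54 mm ahead of it; z points along the fingers, y is the line along which they close (so a half turn about z gives the same grasp; the last joint's range is limited). The gripper opens to 85 mm and grips with 20 to 120 N. Pads are 22 mm wide; open, the fingers measure 114 mm over their backs; the gripper's body (76 mm by 85 mm) begins 54 mm behind the grasp point. The pads swing forward as they close: fully open they stand 13 mm farther back than shut.
Start: joints at [1.178, 0.241, 0.005, 1.335, 0, 1.571], TCP at [191.387, 461.921, 303.906] pointing down, gripper open.
Joint ranges: [-2.72, 2.72], [-1.05, 1.87], [-1.09, 1.28], [-1.99, 2.15], [-1.42, 1.44], [-3.14, 3.14]. Speed limits (rad/s): [2.79, 2.79, 3.14, 3.14, 3.14, 3.14].

### API

Orientations are given as a unit quaternion [x, y, z, w].
In Python, from rig import r gives the robot as it stands. The module is installed in compiled form; this text tells all that it offers.
- The arm moves only by the tool jog_arm, never from a script. Its argument "increments" is text: rows parted by semicolons, each of 4 numbers parted by spaces: the shift along the tool's x, y, z in m, then the turn about the tool's z in rad. In form: x y z twist; .... A call has 1 to 10 rows; each row is the pose to reach, as a shift and turn from the pose commanded when the call began, along the tool's axes at that moment; what a row does not reach only later rows make up. A row lasts 1/8 s, in which the tool goes at most 62.5 mm and 10.7 degrees, less where a joint would pass 70% of its speed; a pose out of reach is approached as far as the arm can. A call with a gripper value outside its range is refused whole. "fingers" is the finger opening in m, from 0 to 0.0854, set as the call begins (left out, the last holds). The fingers move at their own pace and stop on an object; "squeeze" is the grip in N (left out, the last holds). Time passes only in rows, so rows that repeat a pose let the fingers close. It gives the time, the measured TCP pose, the force, the opening and the grip force at its end, in the units of the state.
- r.get_state(): the state, without advancing time (a new reading comes with each control period).
- r.camera(name): name is "side" or "top"; returns a dict with "image" (384x512x3 uint8, red, green, blue), "vertical_fov" (degrees; the focal length in pixels is half the picture's height over the tangent of half this angle, whatever the lens; pixels are square), "cx", "cy" (the principal point, pixels), "view" (4x4, takes a point from world to camera coordinates). Camera axes: x right, y up, looking along -z (the intrinsics and any distortion apply to the point x, -y, -z); pixel columns grow to the right and rows downward; lengths in mm; the calibration is good to about 2 mm. A picture is of the moment at which its call begins. There is no depth.
- r.sign_off(): hands the job in; it is judged then, once.
Trained networks look in the newest picture that a camera, given by its name, has taken for a name from the list of things; names that differ only in an ending like _2 or _b are one class to them, and where a whole thing is asked for, a point or a joint stands for the part that bears it (a point fixed in the world has none). Each returns a list of dicts, best first, with "p" (0 to 1); they miss things now and then, are a little off and sometimes report something else, mostly with a low value. They report only what shows in the picture. A call takes as long as a camera call. They do not tell look-alikes from the thing itself.
- r.outline_of(thing, camera): "region" (384x512 bool, what is visible of it).
- r.spot_point(thing, camera): "position" ([x, y, z] in mm, in world coordinates, good to about 4 mm: a listed point, or the origin of a listed thing).
The state is a dict: "t": time; "joint_positions": joint angles; "qvel": joint speeds; "effort": joint torques, N m; "position": TCP position; "tool_rot": TCP orientation; "contact_force": force on the tool from outside, world axes, zero at the start; "torque": the same for the moment, N m; "finger_gap": finger opening in mm; "finger_force": force on a finger pad.
Only numpy, scipy, OpenCV 4.12 (cv2) and the standard library are available. Lean on these libraries where they do the work, as an engineer would, in place of code of your own. Each camera call takes 0.05 s, during which the arm holds its last target. There are 200 camera calls.

## Working session

There is one attempt and no reset: what is moved stays moved. The work goes in short steps, Python scripts to look and compute and a tool call to move; the robot and the scene stay as the last step left them, time stands still between calls to the robot, and variables do not carry over. Pictures are saved under pics/ and viewed, at most 10 in all, crops included, and the job is handed in when it is done.

Besides the shell and the picture viewer there is one more tool, called after "Call:" as name(argument=value, ...) on one line, values as JSON. jog_arm: Moves the arm, as the interface text tells. Its arguments: {"type":"object","properties":{"increments":{"type":"string"},"fingers":{"type":"number"},"squeeze":{"type":"number"}},"required":["increments"]}

```bash
mkdir -p pics; python3 - <<'E'
from rig import r
import cv2,numpy as np
s=r.get_state();print({k:np.round(v,3) for k,v in s.items()})
for c in("top","side"):
    d=r.camera(c);cv2.imwrite(f"pics/{c}0.png",cv2.resize(d["image"][:,:,::-1],(768,576)))
    print(c,d["vertical_fov"],d["cx"],d["cy"],np.round(d["view"],3).tolist(),[k for k in d])
    for t in("dock_a","blank_1","cast_1","mug","driver","mouse","bottle"):
        print(t,[(np.round(o["position"]).tolist(),round(o["p"],2)) for o in r.spot_point(t,c)])
E
```

```text
{'t': np.float64(0.0), 'joint_positions': array([1.178, 0.241, 0.004, 1.335, 0.   , 1.571]), 'qvel': array([ 0.001, -0.001, -0.001,  0.   ,  0.   , -0.001]), 'effort': array([ 1.0000e-03, -3.7232e+01,  2.5241e+01,  1.7000e-02,  0.0000e+00,
        0.0000e+00]), 'position': array([191.193, 461.485, 303.006]), 'tool_rot': array([ 0.195,  0.981, -0.001, -0.   ]), 'contact_force': array([-0.137, -0.151, -0.251]), 'torque': array([-0.007,  0.043,  0.009]), 'finger_force': np.float64(0.0), 'finger_gap': np.float64(85.179)}
top 50.46020672117273 259.49929571838226 197.98052682104503 [[-0.026, -1.0, -0.008, 14.302], [0.98, -0.027, 0.196, -519.67], [-0.196, -0.003, 0.981, -1121.337], [0.0, 0.0, 0.0, 1.0]] ['image', 'vertical_fov', 'cx', 'cy', 'view']
dock_a [([563.0, 121.0, -1.0], 0.86), ([575.0, -264.0, 3.0], 0.86), ([575.0, 264.0, -2.0], 0.63), ([544.0, -111.0, 2.0], 0.62)]
blank_1 [([632.0, 260.0, 2.0], 0.87), ([615.0, 122.0, -2.0], 0.68), ([434.0, 141.0, 2.0], 0.62)]
cast_1 [([636.0, -4.0, 2.0], 0.96), ([616.0, -446.0, -2.0], 0.77), ([591.0, 437.0, 1.0], 0.36), ([631.0, 260.0, 1.0], 0.2)]
[... 349 characters left out ...]
.66, -44.068], [-0.028, 0.659, 0.751, -1307.037], [0.0, 0.0, 0.0, 1.0]] ['image', 'vertical_fov', 'cx', 'cy', 'view']
dock_a [([568.0, 263.0, 5.0], 0.87), ([561.0, 128.0, 0.0], 0.75), ([546.0, -110.0, 2.0], 0.72), ([574.0, -263.0, 0.0], 0.61), ([638.0, 1.0, -1.0], 0.45)]
blank_1 [([432.0, 143.0, 1.0], 0.96), ([443.0, -151.0, 0.0], 0.94), ([265.0, 217.0, -2.0], 0.9), ([627.0, 260.0, -4.0], 0.88), ([617.0, 120.0, 3.0], 0.82)]
cast_1 [([619.0, -446.0, 3.0], 0.69), ([638.0, 0.0, -4.0], 0.57)]
mug [([592.0, 434.0, -1.0], 0.62)]
driver [([466.0, -358.0, 4.0], 0.86), ([545.0, -112.0, 4.0], 0.71)]
mouse [([432.0, 450.0, -0.0], 0.98), ([592.0, 436.0, -1.0], 0.63)]
bottle [([806.0, 81.0, -3.0], 0.59)]
```

View pics/top0.png

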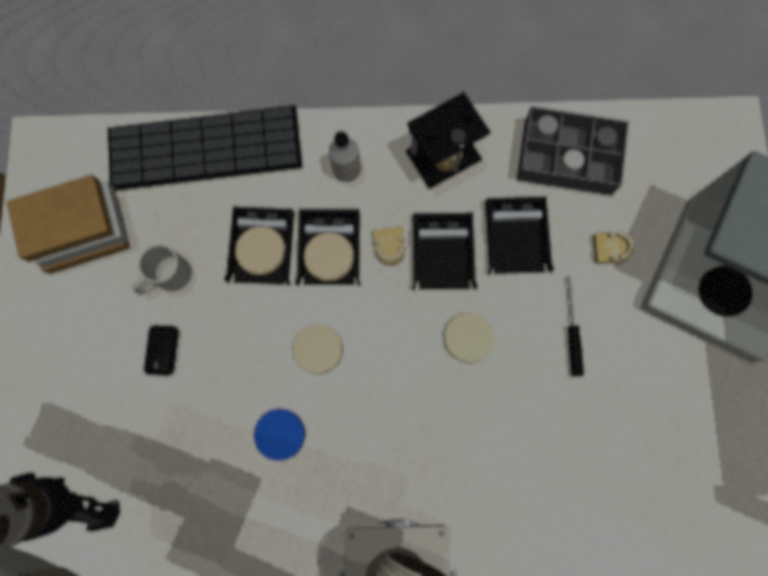

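View pics/side0.png

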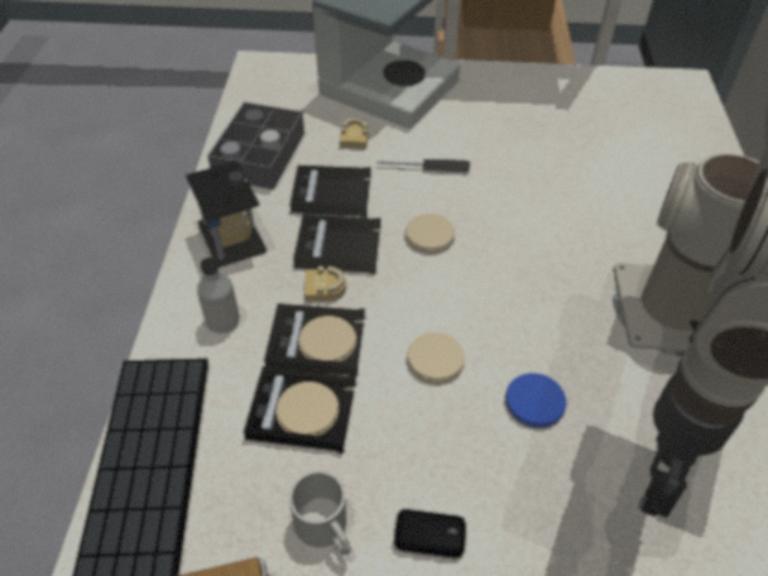

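Top view (768-px picture): the filled docks are at (260,247) and (330,247), and the empty ones at (443,250) and (519,235). Ivory discs on the open desk at (317,348) and (468,337) are the spares. The blue disc at (280,434) is the look-alike to leave alone. Next I'll rectify a crop that covers the empty docks and both spares.

```bash
cat > h.py <<'E'
from rig import r
import cv2,numpy as np
def proj(d,P):
    P=np.atleast_2d(P).astype(float);V=d["view"];c=P@V[:3,:3].T+V[:3,3]
    f=192/np.tan(np.radians(d["vertical_fov"]/2))
    return np.c_[d["cx"]+f*c[:,0]/-c[:,2],d["cy"]-f*c[:,1]/-c[:,2]]
def H(d,z):  # world (x,y) on plane z -> pixel
    w=np.float32([[300,-300],[300,300],[700,300],[700,-300]])
    return cv2.getPerspectiveTransform(w,np.float32(proj(d,np.c_[w,[z]*4])))
def rect(d,z,x0,x1,y0,y1,s):  # image: up = +x, left = +y
    A=np.array([[0,-1/s,x1],[-1/s,0,y1],[0,0,1.]])
    return cv2.warpPerspective(d["image"],H(d,z)@A,(int((y1-y0)*s),int((x1-x0)*s)),flags=cv2.INTER_CUBIC|cv2.WARP_INVERSE_MAP)
def discs(d,cam):
    # ivory tops -> world centre from contour on z=18
    out=[]
    for o in r.outline_of("blank_1",cam):
        c=max(cv2.findContours(o["region"].astype(np.uint8),0,1)[0],key=cv2.contourArea)
        w=cv2.perspectiveTransform(c.astype(np.float32),np.linalg.inv(H(d,18)))[:,0]
        (x,y),rad=cv2.minEnclosingCircle(w);out.append((round(x,1),round(y,1),round(rad,1),round(o["p"],2)))
    return out
E
python3 - <<'E'
from h import *
ims={}
for c in("top","side"):
    d=r.camera(c);ims[c]=d;print(c,discs(d,c))
    g=rect(d,25,520,720,-340,-50,4).copy();g=cv2.cvtColor(g,cv2.COLOR_RGB2GRAY)
    m=(g<60).astype(np.uint8)
    for k in cv2.findContours(m,0,1)[0]:
        if cv2.contourArea(k)>20000:
            (u,v),(w,h),a=cv2.minAreaRect(k);print("dock",round(720-v/4,1),round(-50-u/4,1),round(w/4,1),round(h/4,1),round(a,2))
d=ims["top"];a=rect(d,25,360,720,-350,200,1.45);b=rect(d,24,520,720,-340,-50,2.7)
cv2.imwrite("pics/r1.png",cv2.convertScaleAbs(b[:,:,::-1],alpha=1.8))
cv2.imwrite("pics/r2.png",cv2.convertScaleAbs(rect(ims["side"],24,360,720,-350,200,1.45)[:,:,::-1],alpha=1.5))
E
```

```text
top [(614.9, 123.6, 49.6, 0.96), (444.9, -150.9, 49.3, 0.84), (631.3, 258.8, 50.0, 0.83), (431.1, 142.0, 47.9, 0.78), (268.8, 217.3, 50.2, 0.55)]
dock 617.8 -110.0 155.5 120.0 90.0
dock 644.6 -259.5 126.5 150.7 -0.0
side [(631.8, 266.0, 51.1, 0.8), (614.3, 127.5, 52.3, 0.8), (271.0, 224.0, 51.4, 0.8), (448.9, -141.2, 55.4, 0.71), (417.0, -350.0, 48.7, 0.66), (431.0, 150.1, 53.6, 0.6)]
dock 633.1 -182.4 173.7 268.0 88.92
```

View pics/r1.png

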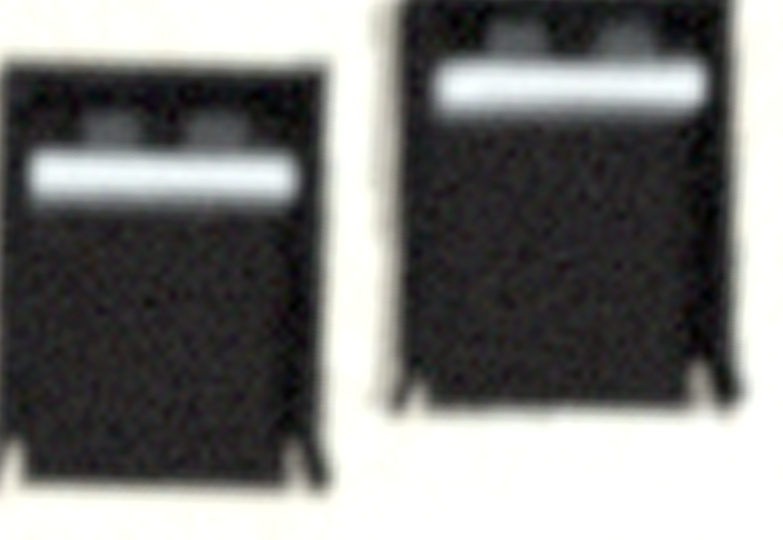

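View pics/r2.png

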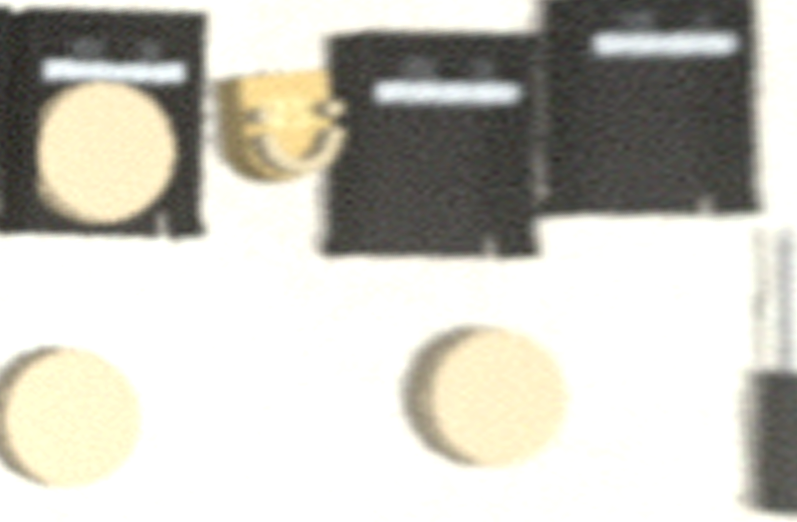

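In r1 (rectified, 2.7 px/mm), the two empty docks have their plate faces at about v=200 (left, x≈646) and v=110 (right, x≈679). The mouths are at v=485 (x≈545, y≈-110) and v=405 (x≈575, y≈-262). r2 shows the two ivory spares at (70,417) and (487,397), both plain ivory, so those are the ones to move. I'll push each one with two fingertips 50 mm apart, with the disc nested between them. The right spare goes to the right dock first, then the left spare to the other dock.

```bash
cat > plan.py <<'E'
import sys,numpy as np
# plan.py cx cy cz cphi  then rows x,y,z,phi ; phi(deg)= world direction of tool -x
def plan(c,rows):
    a=np.radians(c[3]+180);X=np.array([np.cos(a),np.sin(a)]);Y=np.array([np.sin(a),-np.cos(a)])
    print("; ".join("%.4f %.4f %.4f %.3f"%((np.array(q[:2])-c[:2])@X/1e3,(np.array(q[:2])-c[:2])@Y/1e3,(c[2]-q[2])/1e3,-np.radians(q[3]-c[3])) for q in rows))
E
python3 - <<'E'
from plan import *
import numpy as np
c=np.array([191.387,461.921,303.906,-22.5])
e=np.array([415,-90,150,-63.6])
plan(c,[c+(e-c)*min(1,k/9.3) for k in range(1,11)])
E
```

```text
-0.0449 -0.0456 0.0165 0.077; -0.0898 -0.0913 0.0331 0.154; -0.1348 -0.1369 0.0496 0.231; -0.1797 -0.1825 0.0662 0.309; -0.2246 -0.2281 0.0827 0.386; -0.2695 -0.2738 0.0993 0.463; -0.3145 -0.3194 0.1158 0.540; -0.3594 -0.3650 0.1324 0.617; -0.4043 -0.4106 0.1489 0.694; -0.4178 -0.4243 0.1539 0.717
```

Call:
jog_arm(increments="-0.045 -0.046 0.0165 0.077; -0.090 -0.091 0.033 0.154; -0.135 -0.137 0.050 0.231; -0.180 -0.1825 0.066 0.309; -0.225 -0.228 0.083 0.386; -0.270 -0.274 0.099 0.463; -0.3145 -0.319 0.116 0.540; -0.359 -0.365 0.132 0.617; -0.404 -0.411 0.149 0.694; -0.4178 -0.4243 0.1539 0.717", fingers=0.05)

```text
t: 2.25
position: [415.6, -92.4, 149.7]
tool_rot: [0.528, 0.849, 0.0, 0.0]
contact_force: [0.9, 1.1, 1.0]
finger_gap: 49.8
finger_force: 0.0
```

Call:
jog_arm(increments="0 0 0.03 0; 0 0 0.055 0; 0 0 0.065 0; 0 0 0.070 0; 0 0 0.070 0")

```text
t: 2.88
position: [415.4, -89.8, 80.4]
tool_rot: [0.527, 0.85, 0.0, 0.0]
contact_force: [-0.1, 0.4, 0.3]
finger_gap: 49.9
finger_force: 0.0
```

```bash
python3 - <<'E'
from h import *
s=r.get_state();print({k:np.round(v,3).tolist() for k,v in s.items()})
d=r.camera("top");print(discs(d,"top"))
g=rect(d,18,330,530,-250,0,2.4)
cv2.imwrite("pics/r3.png",cv2.convertScaleAbs(g[:,:,::-1],alpha=1.6))
E
```

```text
{'t': 2.875, 'joint_positions': [-0.213, 0.341, -0.525, 0.704, -0.0, 0.896], 'qvel': [-0.001, -0.01, 0.007, 0.004, -0.0, -0.001], 'effort': [-0.053, -33.487, 16.953, -0.063, -0.003, 0.0], 'position': [415.354, -89.848, 80.421], 'tool_rot': [0.527, 0.85, 0.0, 0.0], 'contact_force': [-0.06, 0.436, 0.268], 'torque': [0.006, 0.018, -0.044], 'finger_force': 0.0, 'finger_gap': 49.855}
[(429.0, 144.2, 50.1, 0.97), (614.7, 120.5, 48.9, 0.95), (269.5, 217.6, 50.5, 0.9), (631.7, 260.1, 50.9, 0.61), (651.3, -263.0, 95.1, 0.49)]
```

View pics/r3.png

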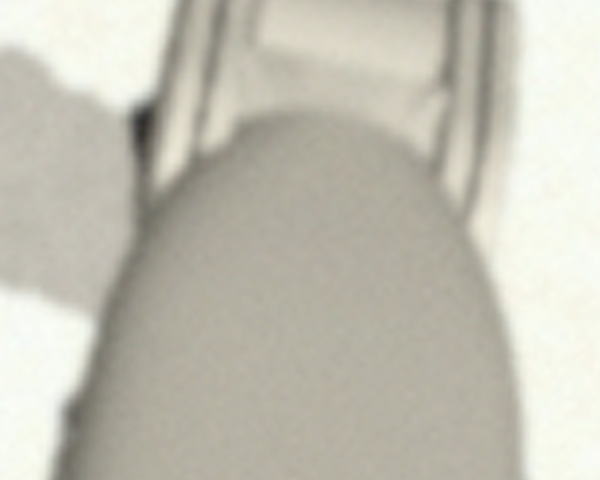

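```bash
python3 - <<'E'
from plan import *
c=np.array([415,-90,80,-63.6]);u=np.array([np.cos(np.radians(-63.6)),np.sin(np.radians(-63.6))])
e=np.array([476.5,-214.5]);print(e-c[:2],np.linalg.norm(e-c[:2]),np.degrees(np.arctan2(*(e-c[:2])[::-1])))
c=np.array([476.5,-214.5,77,-63.6]);R=[]
for k in range(1,9):
    p=-63.6*(1-k/8);a=np.radians(p);D=54.5;R.append([500-D*np.cos(a),-262-D*np.sin(a),77,p])
plan(c,R)
E
```

```text
[  61.5 -124.5] 138.8614417323974 -63.71173787509978
0.0010 -0.0076 0.0000 -0.139; -0.0006 -0.0150 0.0000 -0.278; -0.0031 -0.0221 0.0000 -0.416; -0.0067 -0.0288 0.0000 -0.555; -0.0111 -0.0349 0.0000 -0.694; -0.0163 -0.0404 0.0000 -0.833; -0.0222 -0.0451 0.0000 -0.971; -0.0288 -0.0489 0.0000 -1.110
```

Call:
jog_arm(increments="-0.005 0 0.003 0; -0.009 0 0.003 0; -0.013 0 0.003 0; -0.017 0 0.003 0; -0.022 0 0.003 0; -0.030 0 0.003 0; -0.040 0 0.003 0; -0.050 0 0.003 0; -0.060 0 0.003 0; -0.070 0 0.003 0")

```text
t: 4.22
position: [446.4, -153.5, 76.9]
tool_rot: [0.527, 0.85, -0.0, -0.0]
contact_force: [-0.7, 1.8, 0.7]
finger_gap: 49.9
finger_force: 1.1
```

Call:
jog_arm(increments="-0.010 0 0 0; -0.020 0 0 0; -0.030 0 0 0; -0.040 0 0 0; -0.050 0 0 0; -0.058 0 0 0; -0.064 0 0 0; -0.0675 0 0 0; -0.0688 0 0 0; -0.0688 0 0 0")

```text
t: 5.48
position: [476.7, -214.3, 77.0]
tool_rot: [0.527, 0.85, -0.0, 0.0]
contact_force: [-0.7, 1.4, -0.4]
finger_gap: 49.8
finger_force: 0.7
```

Call:
jog_arm(increments="0.0015 0 0 0; 0.0010 -0.0076 0 -0.139; -0.0006 -0.0150 0 -0.278; -0.0031 -0.0221 0 -0.416; -0.0067 -0.0288 0 -0.555; -0.0111 -0.0349 0 -0.694; -0.0163 -0.0404 0 -0.833; -0.0222 -0.0451 0 -0.971; -0.0288 -0.0489 0 -1.110; -0.0288 -0.0489 0 -1.110")

```text
t: 6.72
position: [446.1, -262.5, 77.4]
tool_rot: [0.001, 1.0, -0.001, 0.001]
contact_force: [0.5, -0.4, -0.4]
finger_gap: 50.1
finger_force: 0.0
```

```bash
python3 - <<'E'
from h import *
s=r.get_state();print({k:np.round(v,3).tolist() for k,v in s.items()})
d=r.camera("side");print(discs(d,"side"))
i=cv2.resize(d["image"][80:230,160:400],None,fx=3.3,fy=3.3,interpolation=2)
cv2.imwrite("pics/r4.png",cv2.convertScaleAbs(i[:,:,::-1],alpha=1.5))
E
```

```text
{'t': 6.725, 'joint_positions': [-0.532, 0.487, -0.284, 0.798, -0.0, -0.53], 'qvel': [0.011, -0.002, -0.01, 0.005, 0.006, 0.04], 'effort': [-0.246, -42.31, 19.012, -0.034, -0.045, -0.308], 'position': [446.129, -262.53, 77.442], 'tool_rot': [0.001, 1.0, -0.001, 0.001], 'contact_force': [0.5, -0.412, -0.403], 'torque': [-0.029, 0.016, 0.035], 'finger_force': 0.0, 'finger_gap': 50.127}
[(430.7, 152.0, 53.1, 0.98), (272.6, 224.7, 51.3, 0.96), (615.9, 126.4, 51.7, 0.71), (631.5, 265.1, 50.9, 0.6), (499.9, -248.7, 56.1, 0.58), (616.5, -443.9, 57.4, 0.44)]
```

View pics/r4.png

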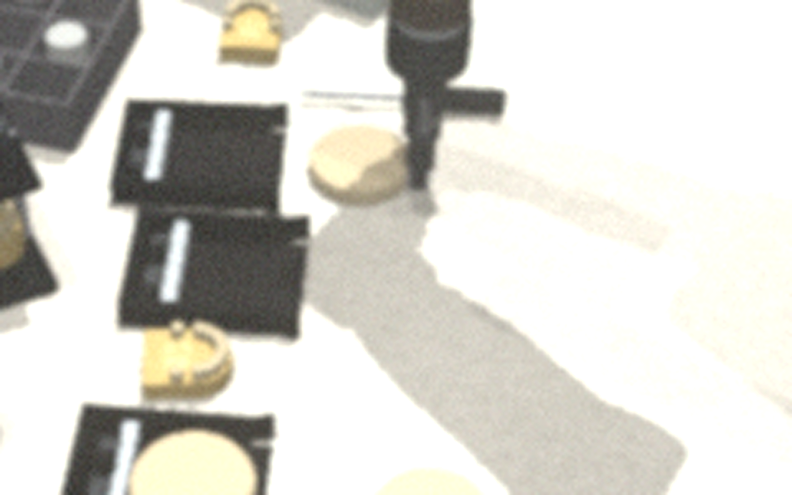

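The side view shows the spare nested ahead of the fingers at (360,165), lined up with the far empty dock. Next I push it straight in.

Call:
jog_arm(increments="-0.004 0 0 0; -0.008 0 0 0; -0.014 0.0005 0 0; -0.023 0.0005 0 0; -0.033 0.0005 0 0; -0.043 0.0005 0 0; -0.053 0.0005 0 0; -0.063 0.0005 0 0; -0.072 0.0005 0 0; -0.078 0.0005 0 0")

```text
t: 8.07
position: [524.5, -261.3, 77.0]
tool_rot: [-0.0, 1.0, -0.0, 0.0]
contact_force: [-2.8, -0.5, 0.7]
finger_gap: 50.0
finger_force: 1.4
```

Call:
jog_arm(increments="-0.004 0 0 0; -0.008 0 0 0; -0.012 0 0 0; -0.016 0 0 0; -0.020 0 0 0; -0.024 0 0 0; -0.028 0 0 0")

```text
t: 8.95
position: [552.0, -261.3, 77.0]
tool_rot: [-0.0, 1.0, 0.0, -0.0]
contact_force: [-2.0, 0.1, -0.9]
finger_gap: 50.1
finger_force: 1.2
```

Call:
jog_arm(increments="-0.003 0 0 0; -0.006 0 0 0; -0.009 0 0 0; -0.012 0 0 0; -0.014 0 0 0; -0.015 0 0 0; -0.016 0 0 0")

```text
t: 9.82
position: [567.7, -261.3, 77.0]
tool_rot: [-0.0, 1.0, 0.0, -0.0]
contact_force: [-2.4, -0.2, 0.6]
finger_gap: 50.2
finger_force: 1.3
```

```bash
python3 - <<'E'
from h import *
s=r.get_state();print(s["contact_force"],s["position"])
d=r.camera("side")
print(discs(d,"side"))
i=cv2.resize(d["image"][95:185,180:300],None,fx=6.5,fy=6.5,interpolation=2)
cv2.imwrite("pics/r5.png",cv2.convertScaleAbs(i[:,:,::-1],alpha=1.5))
E
```

```text
[-2.40587868 -0.21219901  0.59881214] [ 567.66586254 -261.31406584   76.97805029]
[(618.2, -253.2, 52.5, 0.93), (631.6, 264.2, 51.7, 0.79), (615.2, 126.5, 52.3, 0.73), (272.5, 225.4, 54.0, 0.71), (431.6, 153.1, 53.5, 0.62)]
```

View pics/r5.png

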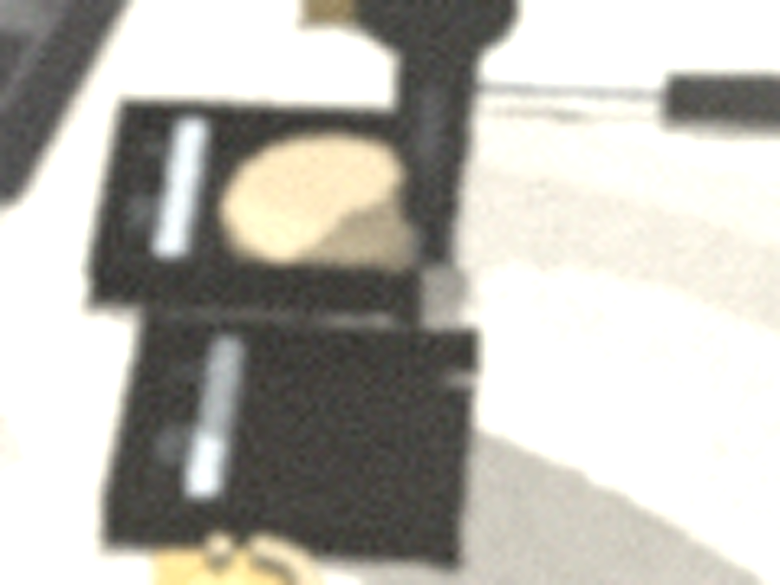

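The spare is inside the dock, with about 10 mm between its leading edge (220,205) and the plate edge (197,200).

Call:
jog_arm(increments="-0.002 0 0 0; -0.0035 0 0 0; -0.0045 0 0 0; -0.0055 0 0 0; -0.006 0 0 0")

```text
t: 10.55
position: [573.8, -261.3, 77.0]
tool_rot: [-0.0, 1.0, -0.0, -0.0]
contact_force: [-2.7, -0.3, 0.3]
finger_gap: 50.1
finger_force: 1.2
```

Call:
jog_arm(increments="-0.0005 0 0 0; -0.001 0 0 0; -0.0015 0 0 0; -0.002 0 0 0")

```text
t: 11.05
position: [575.7, -261.3, 77.0]
tool_rot: [-0.0, 1.0, -0.0, 0.0]
contact_force: [-2.3, -0.5, -1.1]
finger_gap: 50.2
finger_force: 1.2
```

Call:
jog_arm(increments="-0.0005 0 0 0; -0.001 0 0 0; -0.0015 0 0 0")

```text
t: 11.42
position: [577.3, -261.3, 77.0]
tool_rot: [-0.0, 1.0, 0.0, 0.0]
contact_force: [-2.2, 0.8, -0.0]
finger_gap: 50.0
finger_force: 1.2
```

Call:
jog_arm(increments="-0.0005 0 0 0; -0.001 0 0 0")

```text
t: 11.68
position: [578.3, -261.3, 77.0]
tool_rot: [-0.0, 1.0, -0.0, 0.0]
contact_force: [-2.8, 0.9, -0.1]
finger_gap: 50.0
finger_force: 1.2
```

Call:
jog_arm(increments="-0.0005 0 0 0; -0.001 0 0 0")

```text
t: 11.92
position: [579.2, -261.3, 77.0]
tool_rot: [-0.0, 1.0, 0.0, -0.0]
contact_force: [-1.6, -1.5, -0.5]
finger_gap: 50.1
finger_force: 1.2
```

Call:
jog_arm(increments="-0.0005 0 0 0; -0.001 0 0 0")

```text
t: 12.18
position: [580.3, -261.3, 77.0]
tool_rot: [-0.0, 1.0, -0.0, 0.0]
contact_force: [-2.5, -0.1, -0.0]
finger_gap: 50.3
finger_force: 1.2
```

```bash
cat > prof.py <<'E'
from h import *
def prof(cam,y,x0,x1,z=20):
    d=r.camera(cam);xs=np.arange(x0,x1,2.)
    p=proj(d,np.c_[xs,np.full_like(xs,y),np.full_like(xs,z)]).astype(np.float32)
    v=cv2.remap(d["image"],p[:,:1].copy(),p[:,1:].copy(),1)[:,0]
    print(cam,y,[(int(a),*map(int,b)) for a,b in zip(xs,v)])
E
python3 - <<'E'
from prof import *
prof("side",-262,650,700);prof("side",-255,650,700)
E
```

```text
side -262 [(650, 171, 159, 132), (652, 168, 157, 130), (654, 170, 158, 133), (656, 170, 158, 133), (658, 169, 159, 131), (660, 170, 158, 131), (662, 171, 158, 131), (664, 171, 157, 131), (666, 171, 158, 132), (668, 172, 159, 133), (670, 174, 162, 135), (672, 173, 161, 134), (674, 170, 158, 131), (676, 164, 152, 127), (678, 151, 141, 119), (680, 135, 128, 112), (682, 122, 119, 111), (684, 125, 126, 123), (686, 139, 142, 142), (688, 152, 157, 158), (690, 159, 165, 166), (692, 161, 165, 167), (694, 147, 152, 153), (696, 127, 131, 132), (698, 100, 101, 103)]
side -255 [(650, 172, 160, 133), (652, 173, 161, 134), (654, 173, 161, 134), (656, 175, 162, 134), (658, 177, 162, 134), (660, 176, 162, 133), (662, 177, 163, 136), (664, 178, 164, 137), (666, 175, 162, 134), (668, 176, 162, 134), (670, 178, 164, 136), (672, 179, 166, 139), (674, 178, 164, 138), (676, 174, 160, 133), (678, 164, 152, 128), (680, 149, 141, 121), (682, 132, 128, 115), (684, 131, 130, 126), (686, 139, 142, 142), (688, 158, 164, 165), (690, 163, 168, 169), (692, 161, 165, 165), (694, 150, 155, 155), (696, 131, 135, 135), (698, 108, 111, 111)]
```

Call:
jog_arm(increments="-0.0005 0 0 0; -0.001 0 0 0")

```text
t: 12.52
position: [581.2, -261.3, 77.0]
tool_rot: [-0.0, 1.0, -0.0, -0.0]
contact_force: [-1.9, 0.3, -0.6]
finger_gap: 50.1
finger_force: 1.2
```

Call:
jog_arm(increments="-0.0005 0 0 0; -0.001 0 0 0")

```text
t: 12.78
position: [582.2, -261.3, 77.0]
tool_rot: [-0.0, 1.0, -0.0, -0.0]
contact_force: [-2.7, -0.2, 0.5]
finger_gap: 49.8
finger_force: 1.4
```

Call:
jog_arm(increments="-0.0005 0 0 0; -0.0005 0 0 0")

```text
t: 13.02
position: [582.6, -261.3, 77.0]
tool_rot: [-0.0, 1.0, 0.0, -0.0]
contact_force: [-3.0, 0.0, 0.5]
finger_gap: 50.0
finger_force: 1.5
```

Call:
jog_arm(increments="-0.0005 0 0 0; -0.0005 0 0 0")

```text
t: 13.28
position: [583.2, -261.3, 77.0]
tool_rot: [-0.0, 1.0, 0.0, 0.0]
contact_force: [-2.7, -0.9, -0.8]
finger_gap: 50.1
finger_force: 1.4
```

```bash
python3 - <<'E'
from prof import *
prof("side",-262,670,700)
E
```

```text
side -262 [(670, 173, 160, 133), (672, 173, 161, 133), (674, 174, 162, 133), (676, 174, 160, 133), (678, 167, 154, 128), (680, 157, 145, 123), (682, 146, 138, 120), (684, 139, 137, 125), (686, 138, 141, 138), (688, 151, 156, 154), (690, 159, 164, 165), (692, 162, 167, 169), (694, 151, 154, 156), (696, 131, 134, 135), (698, 101, 105, 105)]
```

Contact felt: finger force rose from 1.2 to about 1.45 N over the last 1–2 mm, and the side camera shows the gap closed. Now I back off and go behind the other spare.

```bash
python3 - <<'E'
from plan import *
import math
c=np.array([538,-261.3,160,0.]);e=np.array([417.4,209.5,160,-78.9])
plan(c,[c+(e-c)*min(1,k/9.) for k in range(1,11)])
c0=[427.,0];C=np.array([430.5,142.8]);T=np.array([480,-110.5]);print(np.linalg.norm(T-C))
R=[]
for k in range(1,10):
    p=-78.9*(1-k/9);a=math.radians(p);D=54.5;R.append([480-D*math.cos(a),-110.5-D*math.sin(a),77,p])
u=(T-C)/np.linalg.norm(T-C);plan(np.array([*(T-53*u),77,-78.9]),R)
E
```

```text
0.0134 0.0523 0.0000 0.153; 0.0268 0.1046 0.0000 0.306; 0.0402 0.1569 0.0000 0.459; 0.0536 0.2092 0.0000 0.612; 0.0670 0.2616 0.0000 0.765; 0.0804 0.3139 0.0000 0.918; 0.0938 0.3662 0.0000 1.071; 0.1072 0.4185 0.0000 1.224; 0.1206 0.4708 0.0000 1.377; 0.1206 0.4708 0.0000 1.377
258.09134042040233
0.0009 -0.0083 0.0000 -0.153; -0.0010 -0.0165 0.0000 -0.306; -0.0041 -0.0242 0.0000 -0.459; -0.0084 -0.0314 0.0000 -0.612; -0.0137 -0.0378 0.0000 -0.765; -0.0199 -0.0433 0.0000 -0.918; -0.0269 -0.0479 0.0000 -1.071; -0.0345 -0.0513 0.0000 -1.224; -0.0425 -0.0535 0.0000 -1.377
```

Call:
jog_arm(increments="0.002 0 0 0; 0.008 0 0 0; 0.025 0 0 0; 0.045 0 -0.02 0; 0.045 0 -0.05 0; 0.045 0 -0.083 0")

```text
t: 14.08
position: [537.8, -261.3, 160.8]
tool_rot: [0.0, 1.0, 0.0, 0.0]
contact_force: [1.3, 0.2, 0.6]
finger_gap: 50.1
finger_force: 0.0
```

Call:
jog_arm(increments="0.0134 0.0523 0 0.153; 0.0268 0.1046 0 0.306; 0.0402 0.1569 0 0.459; 0.0536 0.2092 0 0.612; 0.067 0.2616 0 0.765; 0.0804 0.3139 0 0.918; 0.0938 0.3662 0 1.071; 0.1072 0.4185 0 1.224; 0.1206 0.4708 0 1.377; 0.1206 0.4708 0 1.377")

```text
t: 15.32
position: [416.9, 212.8, 160.6]
tool_rot: [0.633, 0.774, 0.001, 0.0]
contact_force: [0.2, -0.3, -0.3]
finger_gap: 49.8
finger_force: 0.0
```

Call:
jog_arm(increments="0 0 0.03 0; 0 0 0.06 0; 0 0 0.075 0; 0 0 0.083 0; 0 0 0.083 0")

```text
t: 15.95
position: [417.6, 208.8, 76.9]
tool_rot: [0.636, 0.772, -0.0, -0.0]
contact_force: [0.4, -1.3, -0.4]
finger_gap: 50.2
finger_force: 0.0
```

```bash
python3 - <<'E'
from h import *
print(r.get_state()["position"],r.get_state()["joint_positions"])
for c in("top","side"):
    d=r.camera(c);print(c,discs(d,c))
E
```

```text
[417.6307839  208.8417471   76.91413511] [ 4.63724552e-01  4.11313481e-01 -4.19485185e-01  7.40341304e-01
 -5.35065040e-05  1.84105577e+00]
top [(430.1, 143.3, 48.9, 0.86), (632.8, -260.2, 50.9, 0.72), (631.9, 257.8, 50.2, 0.71), (614.5, 119.8, 50.7, 0.63)]
side [(270.4, 224.2, 51.5, 0.77), (635.5, -252.3, 52.8, 0.72), (416.7, 191.5, 22.7, 0.7), (616.1, 126.5, 51.7, 0.69), (631.5, 264.8, 51.2, 0.62)]
```

Call:
jog_arm(increments="-0.005 0 0 0; -0.009 0 0 0; -0.013 0 0 0; -0.017 0 0 0; -0.022 0 0 0; -0.030 0 0 0; -0.041 0 0 0; -0.053 0 0 0; -0.065 0 0 0; -0.077 0 0 0")

```text
t: 17.4
position: [432.5, 133.0, 77.0]
tool_rot: [0.635, 0.772, 0.0, -0.0]
contact_force: [-0.2, 3.1, 1.1]
finger_gap: 50.1
finger_force: 1.1
```

Call:
jog_arm(increments="-0.012 0 0 0; -0.024 0 0 0; -0.036 0 0 0; -0.048 0 0 0; -0.060 0 0 0; -0.072 0 0 0; -0.084 0 0 0; -0.096 0 0 0; -0.108 0 0 0; -0.120 0 0 0")

```text
t: 18.65
position: [455.5, 15.4, 77.0]
tool_rot: [0.635, 0.772, -0.0, -0.0]
contact_force: [0.2, 3.1, 0.1]
finger_gap: 49.7
finger_force: 1.3
```

Call:
jog_arm(increments="-0.012 0 0 0; -0.024 0 0 0; -0.036 0 0 0; -0.048 0 0 0; -0.058 0 0 0; -0.066 0 0 0; -0.072 0 0 0; -0.075 0 0 0; -0.0758 0 0 0; -0.0758 0 0 0")

```text
t: 19.9
position: [470.1, -58.2, 77.0]
tool_rot: [0.635, 0.772, -0.0, 0.0]
contact_force: [-0.7, 1.9, 1.6]
finger_gap: 50.1
finger_force: 1.0
```

Call:
jog_arm(increments="0.0009 -0.0083 0 -0.153; -0.001 -0.0165 0 -0.306; -0.0041 -0.0242 0 -0.459; -0.0084 -0.0314 0 -0.612; -0.0137 -0.0378 0 -0.765; -0.0199 -0.0433 0 -0.918; -0.0269 -0.0479 0 -1.071; -0.0345 -0.0513 0 -1.224; -0.0425 -0.0535 0 -1.377; -0.0425 -0.0535 0 -1.377")

```text
t: 21.15
position: [425.9, -111.0, 77.0]
tool_rot: [0.001, 1.0, -0.001, 0.0]
contact_force: [0.2, -0.6, 0.7]
finger_gap: 50.0
finger_force: 0.0
```

```bash
python3 - <<'E'
from h import *
print(r.get_state()["position"],r.get_state()["joint_positions"])
d=r.camera("side");print(discs(d,"side"))
i=cv2.resize(d["image"][80:230,160:400],None,fx=3.3,fy=3.3,interpolation=2)
cv2.imwrite("pics/r6.png",cv2.convertScaleAbs(i[:,:,::-1],alpha=1.5))
E
```

```text
[ 425.91592188 -111.00922772   77.03310812] [-0.25423479  0.36999913 -0.48955854  0.71062335 -0.00139031 -0.25152048]
[(631.8, 262.8, 51.6, 0.86), (272.9, 223.6, 53.1, 0.74), (635.5, -255.0, 54.6, 0.69), (481.9, -100.3, 54.0, 0.69), (616.0, 127.2, 51.2, 0.62)]
```

View pics/r6.png

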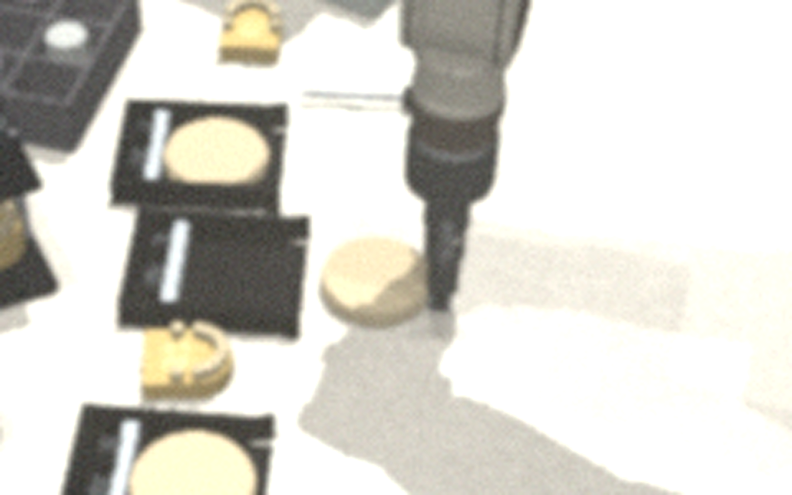

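Home in the upper dock is the first spare at (217,150). The second is lined up with the lower dock at (375,280).

Call:
jog_arm(increments="-0.004 0 0 0; -0.008 0 0 0; -0.014 0 0 0; -0.023 0 0 0; -0.033 0 0 0; -0.043 0 0 0; -0.053 0 0 0; -0.062 0 0 0; -0.068 0 0 0; -0.072 0 0 0")

```text
t: 22.5
position: [498.1, -110.2, 76.9]
tool_rot: [-0.0, 1.0, 0.0, -0.0]
contact_force: [-2.3, -0.6, -1.5]
finger_gap: 50.1
finger_force: 0.9
```

Call:
jog_arm(increments="-0.004 0 0 0; -0.008 0 0 0; -0.012 0 0 0; -0.016 0 0 0; -0.020 0 0 0; -0.024 0 0 0; -0.028 0 0 0; -0.032 0 0 0; -0.036 0 0 0; -0.039 0 0 0")

```text
t: 23.75
position: [537.1, -110.2, 77.0]
tool_rot: [-0.0, 1.0, -0.0, 0.0]
contact_force: [-1.7, -0.7, -1.3]
finger_gap: 50.0
finger_force: 0.8
```

```bash
python3 - <<'E'
from prof import *
prof("side",-110,620,665)
E
```

```text
side -110 [(620, 169, 156, 130), (622, 170, 156, 130), (624, 171, 158, 131), (626, 170, 156, 129), (628, 170, 156, 129), (630, 171, 157, 130), (632, 167, 155, 129), (634, 158, 147, 122), (636, 144, 132, 110), (638, 117, 107, 89), (640, 89, 83, 71), (642, 66, 65, 57), (644, 55, 54, 48), (646, 66, 65, 63), (648, 85, 86, 86), (650, 110, 115, 114), (652, 136, 141, 140), (654, 154, 159, 159), (656, 163, 169, 170), (658, 162, 168, 169), (660, 153, 159, 160), (662, 137, 143, 142), (664, 107, 111, 111)]
```

Call:
jog_arm(increments="-0.002 0 0 0; -0.004 0 0 0; -0.005 0 0 0; -0.006 0 0 0; -0.007 0 0 0; -0.0075 0 0 0")

```text
t: 24.55
position: [544.4, -110.2, 77.0]
tool_rot: [-0.0, 1.0, 0.0, 0.0]
contact_force: [-2.6, -0.6, -0.2]
finger_gap: 49.8
finger_force: 1.0
```

Call:
jog_arm(increments="-0.0005 0 0 0; -0.001 0 0 0")

```text
t: 24.8
position: [545.3, -110.2, 77.0]
tool_rot: [-0.0, 1.0, -0.0, -0.0]
contact_force: [-1.7, -0.1, 0.3]
finger_gap: 50.1
finger_force: 1.0
```

Call:
jog_arm(increments="-0.0005 0 0 0; -0.001 0 0 0")

```text
t: 25.05
position: [546.3, -110.2, 77.0]
tool_rot: [-0.0, 1.0, 0.0, 0.0]
contact_force: [-0.9, -0.4, -0.3]
finger_gap: 49.6
finger_force: 1.0
```

Call:
jog_arm(increments="-0.0005 0 0 0; -0.001 0 0 0")

```text
t: 25.3
position: [547.3, -110.2, 77.0]
tool_rot: [-0.0, 1.0, -0.0, -0.0]
contact_force: [-2.6, 0.1, -0.7]
finger_gap: 49.9
finger_force: 1.0
```

Call:
jog_arm(increments="-0.0005 0 0 0; -0.001 0 0 0")

```text
t: 25.55
position: [548.3, -110.2, 77.0]
tool_rot: [-0.0, 1.0, -0.0, -0.0]
contact_force: [-2.2, -0.5, -0.2]
finger_gap: 49.9
finger_force: 1.0
```

```bash
python3 - <<'E'
from prof import *
prof("side",-110,634,656)
E
```

```text
side -110 [(634, 169, 157, 129), (636, 167, 155, 128), (638, 169, 157, 131), (640, 168, 156, 130), (642, 167, 155, 128), (644, 165, 152, 127), (646, 156, 144, 123), (648, 147, 138, 122), (650, 140, 137, 128), (652, 146, 148, 144), (654, 154, 159, 158)]
```

Call:
jog_arm(increments="-0.0005 0 0 0; -0.0005 0 0 0")

```text
t: 25.85
position: [548.7, -110.2, 77.0]
tool_rot: [-0.0, 1.0, -0.0, -0.0]
contact_force: [-2.5, 0.7, 0.2]
finger_gap: 49.7
finger_force: 1.1
```

Call:
jog_arm(increments="-0.0005 0 0 0; -0.0005 0 0 0")

```text
t: 26.1
position: [549.2, -110.2, 77.0]
tool_rot: [-0.0, 1.0, 0.0, -0.0]
contact_force: [-2.7, 0.6, 0.2]
finger_gap: 50.0
finger_force: 1.2
```

Call:
jog_arm(increments="-0.0005 0 0 0; -0.0005 0 0 0")

```text
t: 26.35
position: [549.9, -110.2, 77.0]
tool_rot: [-0.0, 1.0, 0.0, 0.0]
contact_force: [-2.6, -0.3, -0.5]
finger_gap: 49.7
finger_force: 1.2
```

Call:
jog_arm(increments="-0.0004 0 0 0; -0.0004 0 0 0")

```text
t: 26.6
position: [550.2, -110.2, 77.0]
tool_rot: [-0.0, 1.0, 0.0, 0.0]
contact_force: [-2.1, 0.5, -0.4]
finger_gap: 50.0
finger_force: 1.1
```

```bash
python3 - <<'E'
from prof import *
prof("side",-110,634,668)
E
```

```text
side -110 [(634, 171, 158, 131), (636, 169, 156, 129), (638, 168, 157, 129), (640, 168, 155, 128), (642, 169, 155, 129), (644, 170, 157, 131), (646, 165, 151, 126), (648, 157, 145, 123), (650, 148, 140, 124), (652, 144, 140, 132), (654, 146, 146, 145), (656, 154, 160, 161), (658, 160, 166, 167), (660, 155, 161, 160), (662, 141, 146, 144), (664, 113, 115, 115), (666, 82, 84, 83)]
```

Call:
jog_arm(increments="-0.0004 0 0 0; -0.0004 0 0 0; -0.0004 0 0 0")

```text
t: 27.02
position: [550.6, -110.2, 77.0]
tool_rot: [-0.0, 1.0, 0.0, 0.0]
contact_force: [-1.9, -0.5, -0.5]
finger_gap: 49.9
finger_force: 1.1
```

```bash
python3 - <<'E'
from prof import *
f=[]
for i in range(6):
    prof("side",-110,646,668) if i<2 else r.camera("side")
    s=r.get_state();f.append((s["finger_force"],s["contact_force"][0]))
print(np.round(f,2).tolist(),np.mean(f,0))
E
```

```text
side -110 [(646, 163, 151, 125), (648, 157, 146, 124), (650, 148, 140, 123), (652, 142, 140, 131), (654, 146, 148, 145), (656, 157, 163, 163), (658, 159, 166, 167), (660, 152, 158, 159), (662, 138, 141, 143), (664, 112, 116, 116), (666, 82, 84, 84)]
side -110 [(646, 167, 154, 129), (648, 159, 149, 127), (650, 148, 141, 124), (652, 142, 138, 130), (654, 145, 145, 143), (656, 157, 162, 163), (658, 162, 168, 170), (660, 155, 161, 162), (662, 139, 144, 144), (664, 110, 113, 113), (666, 83, 84, 83)]
[[1.09, -2.3], [1.09, -1.88], [1.08, -3.22], [1.07, -2.03], [1.07, -2.12], [1.06, -2.43]] [ 1.07583779 -2.3297616 ]
```

Call:
jog_arm(increments="-0.0003 0 0 0; -0.0006 0 0 0; -0.0006 0 0 0")

```text
t: 27.7
position: [551.3, -110.2, 77.0]
tool_rot: [-0.0, 1.0, 0.0, 0.0]
contact_force: [-2.3, -0.2, -0.5]
finger_gap: 50.1
finger_force: 1.2
```

```bash
python3 - <<'E'
from prof import *
f=[]
for i in range(4):
    prof("side",-110,646,668) if i<2 else r.camera("side")
    s=r.get_state();f.append((s["finger_force"],s["contact_force"][0]))
print(np.round(f,2).tolist(),np.mean(f,0),s["position"])
E
```

```text
side -110 [(646, 164, 152, 125), (648, 157, 147, 122), (650, 149, 141, 121), (652, 142, 138, 128), (654, 144, 144, 141), (656, 154, 159, 157), (658, 158, 164, 165), (660, 153, 159, 160), (662, 138, 144, 143), (664, 109, 113, 113), (666, 81, 83, 83)]
side -110 [(646, 165, 153, 127), (648, 159, 149, 124), (650, 151, 143, 123), (652, 141, 137, 127), (654, 142, 142, 138), (656, 152, 157, 155), (658, 159, 164, 164), (660, 153, 159, 159), (662, 137, 144, 144), (664, 111, 114, 114), (666, 83, 85, 84)]
[[1.15, -2.16], [1.15, -2.23], [1.14, -2.41], [1.14, -2.77]] [ 1.14427472 -2.39297188] [ 551.21234121 -110.20978723   76.99525919]
```

Contact is confirmed: the force rises at the spring's rate as I push. I'll retract, clear the docks and verify.

Call:
jog_arm(increments="0.002 0 0 0; 0.008 0 0 0; 0.025 0 0 0; 0.05 0 -0.01 0; 0.09 0 -0.05 0; 0.13 0 -0.1 0; 0.16 0 -0.15 0; 0.18 0.05 -0.2 0; 0.19 0.11 -0.22 0; 0.19 0.17 -0.22 0")

```text
t: 29.15
position: [361.7, 52.7, 299.2]
tool_rot: [0.001, 1.0, 0.001, 0.004]
contact_force: [1.3, 0.0, -1.1]
finger_gap: 50.2
finger_force: 0.0
```

Call:
jog_arm(increments="0 0.06 0 0; 0 0.12 0 0; 0 0.18 0 0; 0 0.24 0 0; 0 0.24 0 0")

```text
t: 29.78
position: [361.0, 295.2, 296.3]
tool_rot: [-0.003, 1.0, 0.001, 0.0]
contact_force: [0.9, 0.1, -0.2]
finger_gap: 50.1
finger_force: 0.0
```

```bash
python3 - <<'E'
from h import *
print(r.get_state()["position"],r.get_state()["t"])
d=r.camera("top");print(discs(d,"top"))
for t in("cast_1","mug","driver","mouse"):
        print(t,[(np.round(o["position"]).tolist(),round(o["p"],2)) for o in r.spot_point(t,"top")][:2])
b=rect(d,20,520,720,-340,-50,2.7)
cv2.imwrite("pics/r7.png",cv2.convertScaleAbs(b[:,:,::-1],alpha=1.5))
E
```

```text
[360.9665426  295.20602693 296.31000839] 29.775
[(614.8, 119.4, 50.1, 0.87), (269.3, 215.7, 49.6, 0.8), (632.5, 257.6, 50.5, 0.74), (635.2, -259.9, 50.2, 0.72), (602.4, -109.3, 48.8, 0.63)]
cast_1 [([619.0, -449.0, -1.0], 0.73), ([637.0, -4.0, 0.0], 0.71)]
mug [([593.0, 441.0, -1.0], 0.81)]
driver [([465.0, -359.0, -2.0], 0.77)]
mouse [([437.0, 449.0, 1.0], 0.67)]
```

View pics/r7.png

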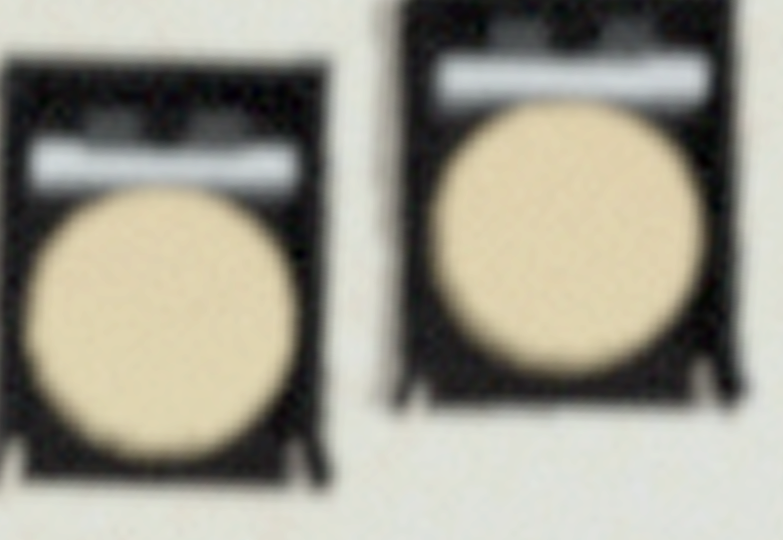

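Both discs, at (160,325) and (568,235), sit in their docks and touch the plates. Nothing else has moved.

```bash
python3 -c "
from rig import r
print(r.sign_off())"
```

```text
the job is handed in; nothing more can be done
None
```

Both spare blanks are in the two empty docks and rest against their buffer plates, pressed with only a few newtons; the rest of the desk looks undisturbed in the final picture, and the job was handed in at about 30 s.

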